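# Load the dry-block heater: each sample vessel into the block bored for it

### The job

Load the dry-block heater: stand the vial, the capped tube, the amber jar and the media bottle each in the aluminium block whose wells are bored to its size, upright and right down on the floor of the well. Lower the vessels in, do not drop them, and leave the empty glass beaker standing where it is.

Things in the scene. Friction and masses are not known exactly. Their poses are not given: they have to be found in the camera images.
- vial_mid (a point): small white vial with a screw cap, 22 mm in diameter, 54 mm high, standing upright and loose on the bench; any clear side may be gripped. This point is its centre, half-way up (27 mm above its foot); z up.
- tube_mid (a point): large clear plastic sample tube with a flat foot and a blue screw cap, body 30 mm in diameter, cap 35 mm in diameter and 14 mm high, 114 mm high in all, standing upright and loose on the bench. This point is its centre, half-way up (57 mm above its foot); z up.
- jar_mid (a point): short amber glass jar with a white screw cap, straight-sided: body 42 mm in diameter, cap 43 mm in diameter (the top 16 mm), 60 mm high in all, standing upright and loose on the bench. This point is its centre, half-way up (30 mm above its foot); z up.
- bottle_mid (a point): glass media bottle with an orange screw cap, body 56 mm in diameter, cap 46 mm in diameter (the top 28 mm), 104 mm high in all, standing upright and loose on the bench. This point is its centre, half-way up (52 mm above its foot); z up.
- vial_block_top (a point): one of the heater's four aluminium blocks, 80 x 80 mm from above. This point is the centre of its top face, 62 mm above the bench; z up, x and y along its sides. Bored with four wells 28 mm in diameter and 25 mm deep, centred 19 mm either way from the middle in x and in y; any of them will do. Flat floor; a 45 degree lead-in, 4 mm wide, round the mouth.
- tube_block_top (a point): one of the heater's four aluminium blocks, 80 x 80 mm from above. This point is the centre of its top face, 62 mm above the bench; z up, x and y along its sides. Bored with two wells 36 mm in diameter and 40 mm deep, on a diagonal: centred at x = y = +16.5 mm and x = y = -16.5 mm from the middle; either will do. Flat floor; a 45 degree lead-in, 4 mm wide, round the mouth.
- jar_block_top (a point): one of the heater's four aluminium blocks, 80 x 80 mm from above. This point is the centre of its top face, 62 mm above the bench; z up, x and y along its sides. Bored with one well 48 mm in diameter and 26 mm deep in its middle. Flat floor; a 45 degree lead-in, 4 mm wide, round the mouth.
- bottle_block_top (a point): one of the heater's four aluminium blocks, 80 x 80 mm from above. This point is the centre of its top face, 62 mm above the bench; z up, x and y along its sides. Bored with one well 62 mm in diameter and 32 mm deep in its middle. Flat floor; a 45 degree lead-in, 4 mm wide, round the mouth.
- heater: white dry-block heater, fixed, 183 mm wide, sloping control panel towards the bench edge. The four blocks, in any order, sit in a square, 82 mm between centres; rim 10 mm below their tops. Origin: on the bench under the middle of the blocks; x away from the panel; housing from x = -112 to +92 mm. A fixed water bath 215 mm high stands to its right: near face from (0.46, 0.02) to (0.74, 0.18) m.
- beaker_mid (a point): empty glass beaker, 52 mm in diameter, 66 mm high, standing loose among the vessels; it has no block and is to be left alone. This point is its centre, half-way up; z up.

How it is judged (in metres and radians):
At the end, for the whole second after the job is handed in: Each of the four vessels stands in a well of its own block: its centre within the block's outline, its foot within 6 mm of the well's floor, leaning less than 0.2 rad, at rest (under 0.02 m/s), released; the beaker is within 30 mm of where it stood (x of vial_mid in the frame of vial_block_top between -0.036 and 0.036 m and y of vial_mid in the frame of vial_block_top between -0.036 and 0.036 m and z of vial_mid in the frame of vial_block_top below 0.008 m and angle between each of vial_mid, tube_mid, jar_mid, bottle_mid's own z axis and vertical below 0.2 rad and linear speed of each of vial, tube, jar, bottle below 0.02 m/s and x of tube_mid in the frame of tube_block_top between -0.036 and 0.036 m and y of tube_mid in the frame of tube_block_top between -0.036 and 0.036 m and z of tube_mid in the frame of tube_block_top below 0.0235 m and x of jar_mid in the frame of jar_block_top between -0.036 and 0.036 m and y of jar_mid in the frame of jar_block_top between -0.036 and 0.036 m and z of jar_mid in the frame of jar_block_top below 0.01 m and x of bottle_mid in the frame of bottle_block_top between -0.036 and 0.036 m and y of bottle_mid in the frame of bottle_block_top between -0.036 and 0.036 m and z of bottle_mid in the frame of bottle_block_top below 0.026 m and distance of beaker_mid from where it was at the start of the episode below 0.03 m); the robot touches nothing.
It fails at once if the vial is let fall from more than about 5 cm (it moves faster than 1 m/s with no finger on it) (contact force between the fingers and vial below 0.05 N and linear speed of vial above 1 m/s).
It fails at once if the tube is let fall from more than about 5 cm (it moves faster than 1 m/s with no finger on it) (contact force between the fingers and tube below 0.05 N and linear speed of tube above 1 m/s).
It fails at once if the jar is let fall from more than about 5 cm (it moves faster than 1 m/s with no finger on it) (contact force between the fingers and jar below 0.05 N and linear speed of jar above 1 m/s).
It fails at once if the bottle is let fall from more than about 5 cm (it moves faster than 1 m/s with no finger on it) (contact force between the fingers and bottle below 0.05 N and linear speed of bottle above 1 m/s).
It fails at once if the empty beaker is moved more than 30 mm or tipped over (distance of beaker_mid from where it was at the start of the episode above 0.03 m or angle between beaker_mid's own z axis and vertical above 0.4 rad).
It also fails if it takes over 99 s, if anything falls off the work surface, if the arm or the gripper's body presses on something with over 40 N, if the wrist force passes 120 N, or if a joint passes its speed limit or range.

### The arm

A 6-joint arm with a two-finger parallel gripper is mounted at the origin on a cart in front of the work surface, level with it; the furniture and walls round the work are solid. World frame = base frame: x ahead of the robot, y to its left, z up, the work surface at z = 0. Lengths are in mm, angles in degrees, forces in N, time in s.
With the tool pointing down it reaches from about 350 to 850 mm from the base axis. Payload 8.1 kg.
Tool frame: the origin (TCP) lies between the finger pads; the fingertips stand 25 mm ahead of it and the grasp point (between the pads) lies 6 mm ahead of it (r.tcp_to_tips is the distance from the TCP to the fingertips, in mm); z points along the fingers, y is the line along which they close (so a half turn about z gives the same grasp; the last joint's range is limited). The gripper opens to 85 mm and grips with 20 to 120 N. Pads are 22 mm wide; open, the fingers measure 114 mm over their backs; the gripper's body (76 mm by 85 mm) begins 54 mm behind the grasp point. The pads swing forward as they close: fully open they stand 13 mm farther back than shut.
Start: joints at [-70.898, 7.471, 85.268, -0, 87.261, -4.893], TCP at [244.019, -548.143, 228.592] pointing down, gripper open.
Joint ranges: [-169.43, 169.43], [-51.17, 129.36], [1.28, 143.12], [-76.62, 256.62], [0, 156.53], [-152.29, 152.29]. Speed limits (degrees/s): [136.94, 136.94, 159.86, 180, 180, 180].

### API

Orientations are given as [roll, pitch, yaw] about the fixed x, y, z axes, in that order (R = Rz(yaw) Ry(pitch) Rx(roll)).
In Python, from bench import r gives the robot as it stands.
- The arm moves only by the tool apply_moves, never from a script. Its arguments are lists of equal length, an entry for each row: "angular": the turn, a rotation vector about the world's x, y, z in units of 8 degrees (1.0 is 8 degrees), a list of three; "travel": the shift along the world's x, y, z in units of 40 mm (1.0 is 40 mm), a list of three; "jaw": the opening, from 0 (shut) to 1 (fully open). A call has 1 to 20 rows; each row shifts and turns the commanded pose from where the row before left it; what a row does not reach is not made up. A row lasts 1/8 s, in which the tool goes at most 62.5 mm and 10.7 degrees, less where a joint would pass 70% of its speed; a pose out of reach is approached as far as the arm can. A call is refused whole if a number of a shift passes 1 or a number of a turn 1, either way. A call with a gripper value outside its range is refused whole. The fingers move at their own pace and stop on an object; "force" is the grip in N (left out, the last holds). Time passes only in rows, so rows that do not move let the fingers close. It gives the time, the measured TCP pose, the force, the opening and the grip force at its end, in the units of the state.
- r.sense(): the state, without advancing time (a new reading comes with each control period).
- r.snapshot(name): name is "side" or "top"; returns a dict with "color" (480x640x3 uint8, red, green, blue), "fx", "fy", "cx", "cy" (pixels), "R" (3x3) and "t" (3): a world point X has camera coordinates R X + t. Camera axes: x right, y down, z forward; pixel columns grow to the right and rows downward; lengths in mm; the calibration is good to about 2 mm. A picture is of the moment at which its call begins. There is no depth.
- r.hand_in(): hands the job in; it is judged then, once.
The state is a dict: "time": time; "joint_pos": joint angles; "qd": joint speeds; "joint_efforts": joint torques, N m; "tool_pos": TCP position; "tcp_rot": TCP orientation; "ft_force": force on the tool from outside, world axes, zero at the start; "wrist_torque": the same for the moment, N m; "finger_gap": finger opening in mm; "grip_force": force on a finger pad.
Only numpy, scipy, OpenCV 4.12 (cv2) and the standard library are available. Lean on these libraries where they do the work, as an engineer would, in place of code of your own. Each camera call takes 0.05 s, during which the arm holds its last target. There are 200 camera calls.

## Working session

There is one attempt and no reset: what is moved stays moved. The work goes in short steps, Python scripts to look and compute and a tool call to move; the robot and the scene stay as the last step left them, time stands still between calls to the robot, and variables do not carry over. Pictures are saved under pics/ and viewed, at most 14 in all, crops included, and the job is handed in when it is done.

Besides the shell and the picture viewer there is one more tool, called as name(argument=value, ...) on one line, values as JSON. apply_moves: Moves the arm, as the interface text tells. Its arguments: {"type":"object","properties":{"angular":{"type":"array"},"travel":{"type":"array"},"jaw":{"type":"array"},"force":{"type":"number"}},"required":["angular","travel","jaw"]}

```bash
mkdir -p pics; python3 - <<'E'
from bench import r
import cv2,numpy as np
for n in("top","side"):
    s=r.snapshot(n); cv2.imwrite(f"pics/{n}0.png",s["color"][:,:,::-1]); np.savez(f"{n}0.npz",**s)
    R=np.array(s["R"]);print(n,s["fx"],s["cx"],s["cy"],(-R.T@np.array(s["t"])).round(),R.round(3).tolist())
print(r.sense())
E
```

```text
top 560.6914440559723 311.9526995193134 240.90842674056827 [ 311.  244. 1015.] [[0.019, -1.0, -0.01], [-0.985, -0.017, -0.173], [0.173, 0.014, -0.985]]
side 617.7679913862603 313.8225225171691 227.26791675020323 [167. 946. 503.] [[-0.908, -0.418, 0.02], [-0.221, 0.438, -0.871], [0.356, -0.795, -0.491]]
{'time': 0.1, 'joint_pos': array([-7.08988557e+01,  7.51119402e+00,  8.53232646e+01, -1.04687902e-04,
        8.72604366e+01, -4.89469464e+00]), 'qd': array([ 0.06144571, -0.02750303, -0.14747472, -0.01167696,  0.10833635,
       -0.027912  ]), 'joint_efforts': array([ 2.09503902e-03, -5.70947349e+01, -5.01945484e+01, -3.93946380e-05,
        8.00235139e-03, -3.14122147e-06]), 'tool_pos': array([ 243.84445575, -547.67570626,  227.64286152]), 'tcp_rot': array([-1.79905442e+02, -7.99271685e-03,  2.39958375e+01]), 'ft_force': array([-0.17248401, -0.35952933, -0.90012452]), 'wrist_torque': array([-0.03335616,  0.01010355,  0.00137422]), 'grip_force': 0.0, 'finger_gap': 85.39414532524682}
```

View pics/top0.png

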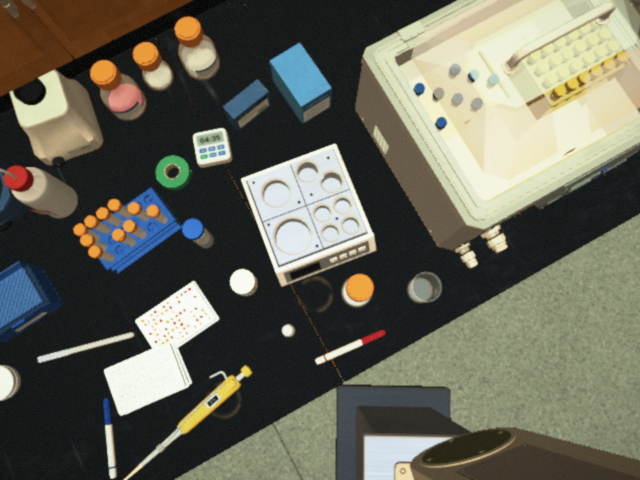

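View pics/side0.png

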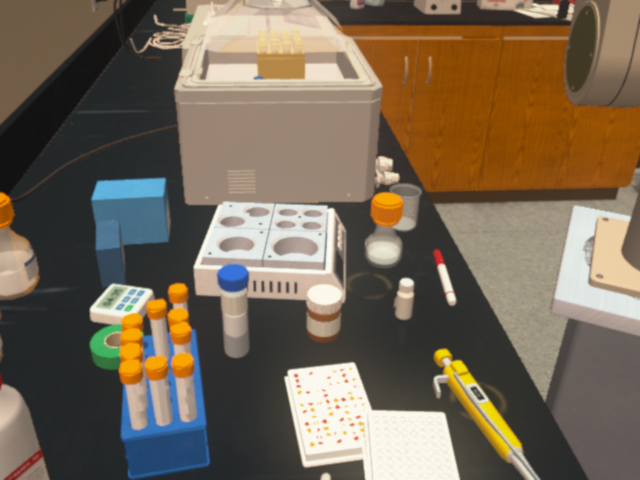

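```bash
python3 - <<'E'
import cv2
a=cv2.imread("pics/top0.png")[140:350,170:450]
cv2.imwrite("pics/topc.png",cv2.resize(a,(800,600),interpolation=cv2.INTER_CUBIC))
a=cv2.imread("pics/side0.png")[180:380,180:440]
cv2.imwrite("pics/sidec.png",cv2.resize(a,(780,600),interpolation=cv2.INTER_CUBIC))
E
```

```text
(no output)
```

View pics/topc.png

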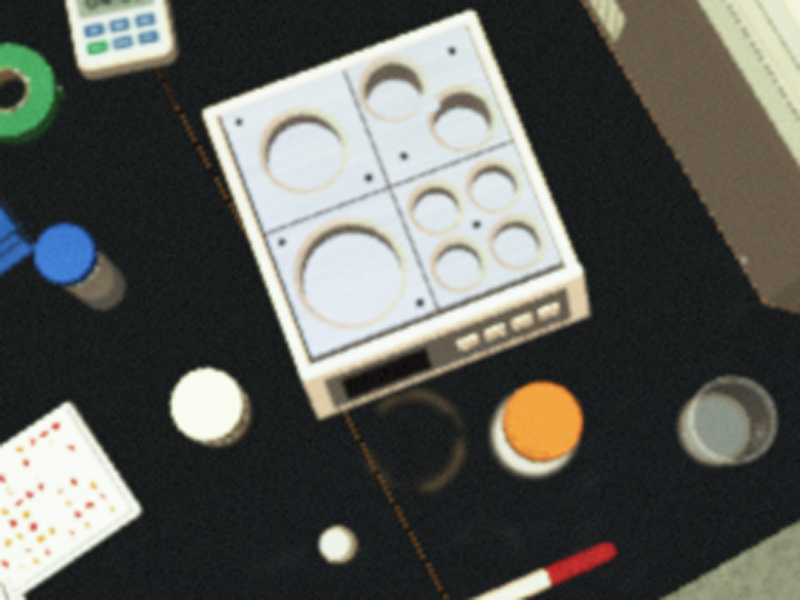

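View pics/sidec.png

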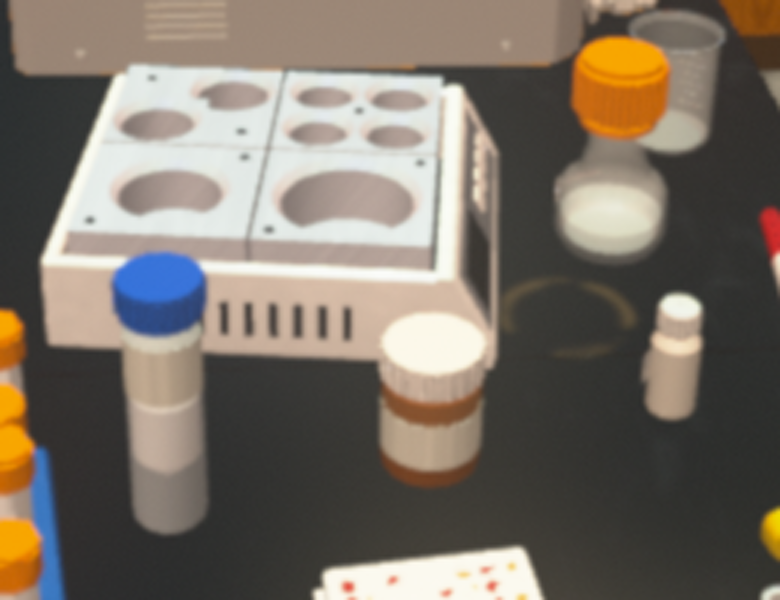

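```bash
cat >h.py <<'E'
import numpy as np
def w(s,u,v,z):
    R=np.array(s["R"]);t=np.array(s["t"]);c=-R.T@t
    d=R.T@np.array([(u-s["cx"])/s["fx"],(v-s["cy"])/s["fy"],1]); return (c+d*(z-c[2])/d[2])[:2]
E
python3 - <<'E'
from h import *
T=np.load("top0.npz");S=np.load("side0.npz")
t=lambda x,y,z:w(T,170+x*.35-.3,140+y*.35-.3,z)
s=lambda x,y,z:w(S,180+x/3-.3,180+y/3-.3,z)
P=dict(tube=(66,254,114,159,278),jar=(207,404,60,433,345),bottle=(542,420,104,621,62),vial=(337,544,54,681,306),cross=(388,188,62,268,152),beaker=(735,416,66,676,35))
for k,(a,b,z,c,d) in P.items(): print(k,t(a,b,z).round(1),s(c,d,z).round(1))
for k,(a,b) in dict(bw=(353,274),jw=(303,152),v1=(437,210),v2=(493,188),v3=(459,267),v4=(517,245),t1=(393,92),t2=(463,121),cr=(562,266),cb=(312,360)).items(): print(k,t(a,b,62).round(1))
E
```

```text
tube [486.3 452.7] [487.1 451.6]
jar [406.8 375.4] [406.3 375.5]
bottle [396.7 178.2] [395.5 181.3]
vial [325.6 295.7] [325.7 294.4]
cross [540.8 269.8] [540.  268.9]
beaker [404.7  61.3] [401.1  64.2]
bw [487.  289.9]
jw [562.7 322.4]
v1 [527.6 239.6]
v2 [541.9 205.7]
v3 [492.5 225.8]
v4 [506.6 190.8]
t1 [601.7 268. ]
t2 [583.9 224.5]
cr [494.1 163.5]
cb [434.2 313.2]
```

apply_moves(angular=[[0, 0, 0], [0, 0, 0], [0, 0, 0], [0, 0, 0], [0, 0, 0], [0, 0, 0], [0, 0, 0], [0, 0, 0], [0, 0, 0], [0, 0, 0], [0, 0, 0], [0, 0, 0], [0, 0, 0], [0, 0, 0], [0, 0, 0], [0, 0, 0], [0, 0, 0], [0, 0, 0], [0, 0, 0], [0, 0, 0]], travel=[[1, 0.3, 1], [1, 1, 1], [1, 1, 0], [1, 1, 0], [0, 1, 0], [0, 1, 0], [0, 1, 0], [0, 1, 0], [0, 1, 0], [0, 1, 0], [0, 1, 0], [0, 1, 0], [0, 1, 0], [0, 1, 0], [0, 1, 0], [0, 1, 0], [-0.5, 1, 0], [-0.5, 1, 0], [-0.5, 1, 0], [-0.5, 1, 0]], jaw=[1, 1, 1, 1, 1, 1, 1, 1, 1, 1, 1, 1, 1, 1, 1, 1, 0.6, 0.6, 0.6, 0.6], force=30)

```text
time: 2.6
tool_pos: [319.1, 221.0, 304.4]
tcp_rot: [180.0, 0.0, 24.0]
ft_force: [0.5, 0.9, -0.2]
finger_gap: 51.1
grip_force: 0.0
```

```bash
python3 - <<'E'
from h import *
from bench import r
print(r.tcp_to_tips, r.sense()["joint_pos"].round(1))
T=np.load("top0.npz");S=np.load("side0.npz")
for z in(80,100,120):print(z,w(T,153,211,z).round(),w(S,180,292,z).round(), w(T,134,205,z).round())
print('rack corner',w(T,180,222,40),w(T,180,222,70))
E
```

```text
25.0 [ 27.1 -27.7 108.5  -0.   99.1  93.1]
80 [522. 531.] [548. 471.] [533. 564.]
100 [518. 525.] [530. 494.] [528. 557.]
120 [513. 518.] [512. 516.] [523. 550.]
rack corner [512.26985975 493.28546725] [506.08845134 485.62222101]
```

apply_moves(angular=[[0, 0, 0], [0, 0, 0], [0, 0, 0], [0, 0, 0], [0, 0, 0], [0, 0, 0]], travel=[[0.1, 1, -0.5], [0, 0.8, -1], [0, 0, -1], [0, 0, -1], [0, 0, -0.5], [0, 0, 0]], jaw=[0.55, 0.55, 0.55, 0.55, 0.55, 0.55])

```text
time: 3.35
tool_pos: [322.6, 290.9, 142.5]
tcp_rot: [179.9, 0.3, 24.0]
ft_force: [0.2, 0.4, 0.3]
finger_gap: 46.8
grip_force: 0.0
```

apply_moves(angular=[[0, 0, 0], [0, 0, 0], [0, 0, 0], [0, 0, 0], [0, 0, 0], [0, 0, 0], [0, 0, 0], [0, 0, 0]], travel=[[0.07, 0.1, -1], [0, 0, -1], [0, 0, -0.2], [0, 0, 0], [0, 0, 0], [0, 0, 0], [0, 0, 0], [0, 0, 0]], jaw=[0.55, 0.55, 0.55, 0.55, 0.1, 0.1, 0.1, 0.1], force=30)

```text
time: 4.35
tool_pos: [327.1, 296.1, 57.0]
tcp_rot: [-180.0, -0.0, 24.0]
ft_force: [-0.1, 0.1, 0.2]
finger_gap: 8.7
grip_force: 0.0
```

```bash
python3 - <<'E'
from bench import r
import cv2
s=r.snapshot("side")["color"][:,:,::-1][190:340,310:510]
t=r.snapshot("top")["color"][:,:,::-1][250:400,190:390]
cv2.imwrite("pics/a.png",cv2.resize(cv2.hconcat([s,t]),(800,300),interpolation=cv2.INTER_CUBIC))
E
```

```text
(no output)
```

View pics/a.png

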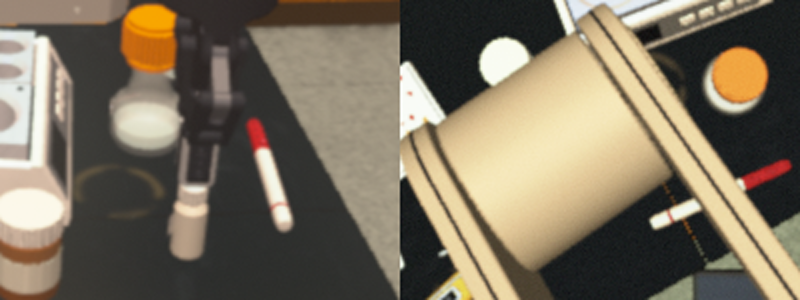

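apply_moves(angular=[[0, 0, 0], [0, 0, 0], [0, 0, 0]], travel=[[0, 0, 0], [0, 0, 0], [0, 0, 0]], jaw=[0, 0, 0])

```text
time: 4.82
tool_pos: [326.9, 295.9, 56.6]
tcp_rot: [-180.0, 0.0, 24.0]
ft_force: [0.4, 0.3, 0.4]
finger_gap: -0.0
grip_force: 0.0
```

```bash
python3 - <<'E'
from bench import r
import cv2
s=r.snapshot("side")["color"][:,:,::-1][210:330,340:480]
cv2.imwrite("pics/b.png",cv2.resize(s,(700,600),interpolation=cv2.INTER_CUBIC))
E
```

```text
(no output)
```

View pics/b.png

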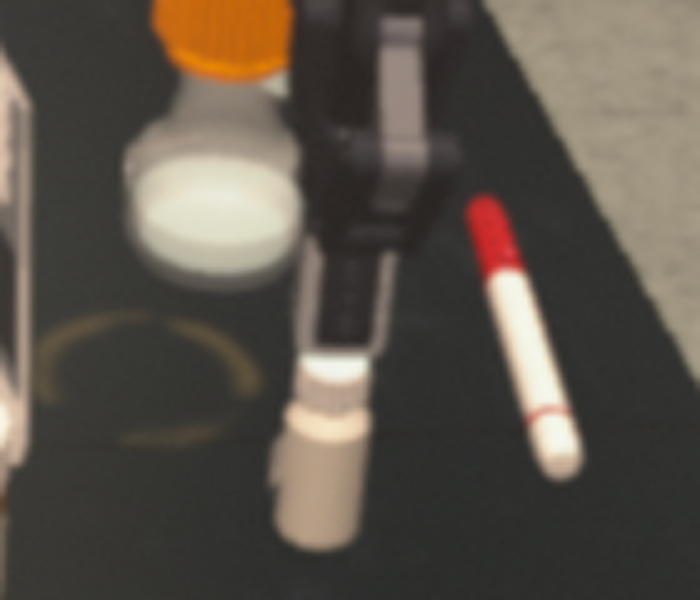

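```bash
python3 - <<'E'
from h import *
import cv2
from bench import r
T=np.load("top0.npz");S=np.load("side0.npz")
for z in(32,45,56):print(z,w(S,409,280,z).round(1))
def p(s,X): 
    c=s["R"]@np.array(X)+s["t"]; return (c[:2]/c[2]*s["fx"]+[s["cx"],s["cy"]]).round(1)
for z in(32,54):print(p(S,[327,296,z]))
for n,s in(("T",T),("S",S)):print(n,p(s,[325.6,295,54]),p(s,[325.6,295,0]))
print({k:v for k,v in r.__dict__.items() if 'tip' in k}, r.sense()["joint_pos"].round(1))
E
```

```text
32 [331.8 257.2]
45 [327.3 276.2]
56 [323.4 292.3]
[403.8 296. ]
[405.3 282.1]
T [288.1 330.1] [289.6 330.6]
S [406.6 281.9] [402.8 315.6]
{} [ 35.5  -8.6 119.9  -0.   68.6 101.5]
```

apply_moves(angular=[[0, 0, 0], [0, 0, 0], [0, 0, 0], [0, 0, 0], [0, 0, 0]], travel=[[0, -0.6, 0], [0, -0.4, 0], [0, 0, -0.5], [0, 0, -0.1], [0, 0, 0]], jaw=[0, 0, 0, 0, 0])

```text
time: 5.5
tool_pos: [326.7, 255.8, 32.6]
tcp_rot: [180.0, 0.0, 24.0]
ft_force: [0.0, 0.6, -0.3]
finger_gap: -0.0
grip_force: 0.0
```

```bash
python3 - <<'E'
from bench import r
import cv2
from h import *
S=r.snapshot("side");s=S["color"][:,:,::-1][210:330,340:480]
cv2.imwrite("pics/c.png",cv2.resize(s,(700,600),interpolation=cv2.INTER_CUBIC))
def p(s,X): 
    c=s["R"]@np.array(X)+s["t"]; return ((c[:2]/c[2]*s["fx"]+[s["cx"],s["cy"]]-[340,210])*5).round()
q=r.sense();print(q["tool_pos"],q["ft_force"])
for d in (0,6,25): print(d,p(S,q["tool_pos"]-[0,0,d]))
E
```

```text
[327.04840206 256.06345635  33.04590071] [-0.45591183  0.73551882  0.48102139]
0 [364. 349.]
6 [361. 368.]
25 [355. 425.]
```

View pics/c.png

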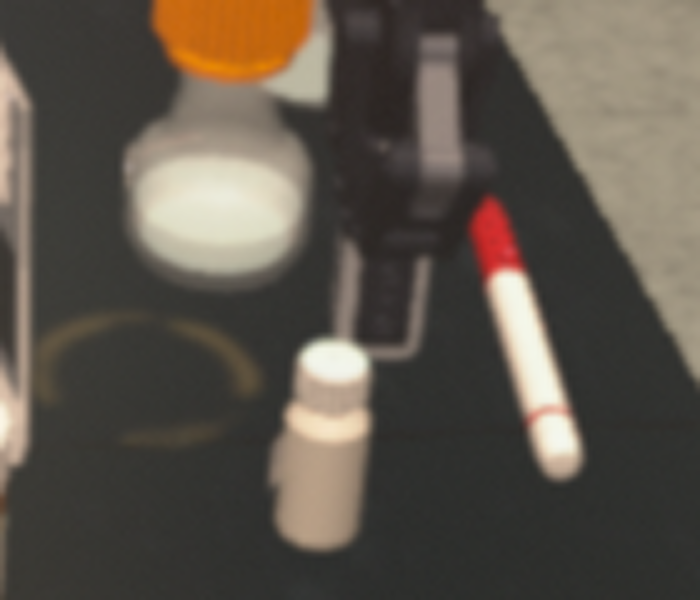

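apply_moves(angular=[[0, 0, 0], [0, 0, 0], [0, 0, 0], [0, 0, 0], [0, 0, 0], [0, 0, 0], [0, 0, 0]], travel=[[0, 0, -0.05], [0, 0, -0.05], [0, 0, -0.05], [0, 0, -0.05], [0, 0, -0.05], [0, 0, -0.02], [0, 0, 0]], jaw=[0, 0, 0, 0, 0, 0, 0])

```text
time: 6.42
tool_pos: [326.9, 255.9, 21.8]
tcp_rot: [180.0, 0.0, 24.0]
ft_force: [-0.1, -0.1, -0.9]
finger_gap: -0.3
grip_force: 0.0
```

apply_moves(angular=[[0, 0, 0], [0, 0, 0], [0, 0, 0], [0, 0, 0], [0, 0, 0], [0, 0, 0], [0, 0, 0]], travel=[[0, 0, -0.05], [0, 0, -0.05], [0, 0, -0.05], [0, 0, -0.05], [0, 0, -0.05], [0, 0, -0.05], [0, 0, 0]], jaw=[0, 0, 0, 0, 0, 0, 0])

```text
time: 7.3
tool_pos: [326.8, 255.8, 9.7]
tcp_rot: [180.0, 0.0, 24.0]
ft_force: [-0.3, -0.9, 0.2]
finger_gap: -0.1
grip_force: 0.0
```

apply_moves(angular=[[0, 0, 0], [0, 0, 0], [0, 0, 0], [0, 0, 0], [0, 0, 0]], travel=[[0, 0, -0.05], [0, 0, -0.05], [0, 0, -0.05], [0, 0, -0.02], [0, 0, 0]], jaw=[0, 0, 0, 0, 0])

```text
time: 7.92
tool_pos: [329.0, 257.1, 5.0]
tcp_rot: [-180.0, -0.2, 24.0]
ft_force: [-2.2, -1.2, 14.9]
finger_gap: 0.1
grip_force: 0.0
```

```bash
python3 - <<'E'
from bench import r
import cv2
from h import *
S=r.snapshot("side");s=S["color"][:,:,::-1][210:330,340:480]
cv2.imwrite("pics/d.png",cv2.resize(s,(700,600),interpolation=cv2.INTER_CUBIC))
E
```

```text
(no output)
```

View pics/d.png

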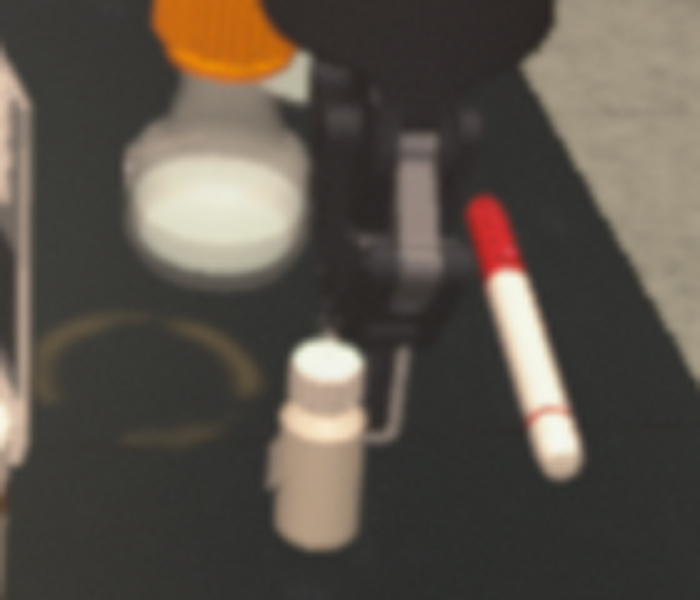

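apply_moves(angular=[[0, 0, 0], [0, 0, 0], [0, 0, 0], [0, 0, 0]], travel=[[0, -0.25, 0.2], [0, 0, 1], [0, 0, 1], [0, 0, 0]], jaw=[0, 0, 0, 0.5])

```text
time: 8.48
tool_pos: [329.2, 246.9, 94.6]
tcp_rot: [-180.0, -0.4, 24.0]
ft_force: [0.1, -0.0, 0.8]
finger_gap: 17.2
grip_force: 0.0
```

```bash
python3 - <<'E'
from bench import r
import cv2
from h import *
S=r.snapshot("side");print(r.sense()["tool_pos"],r.sense()["ft_force"])
for z in (0,5,20,25):print(z,w(S,340+375/5,210+437/5,z).round(1))
s=S["color"][:,:,::-1][150:330,300:500]
cv2.imwrite("pics/e.png",cv2.resize(s,(660,594),interpolation=cv2.INTER_CUBIC))
E
```

```text
[327.98891286 246.24067165  92.53794328] [ 0.00378322 -0.12421562 -0.40574497]
0 [322.8 248. ]
5 [321.3 254.9]
20 [316.6 275.7]
25 [315.1 282.7]
```

View pics/e.png

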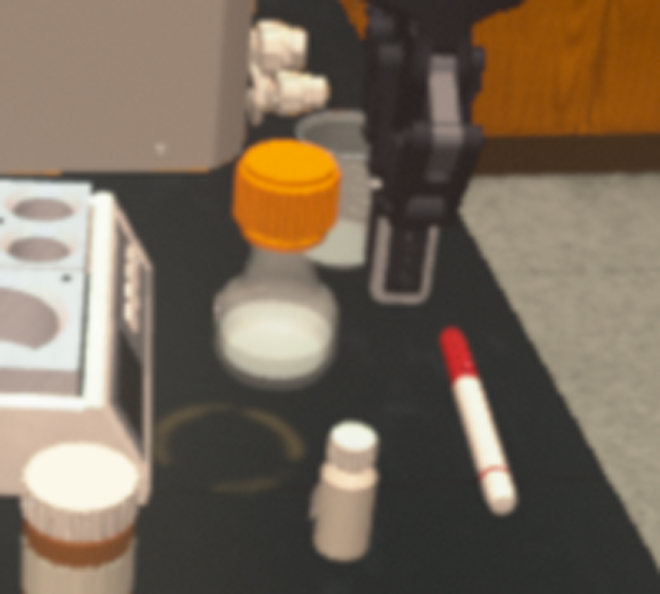

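apply_moves(angular=[[0, 0, 0], [0, 0, 0], [0, 0, 0], [0, 0, 0], [0, 0, 0], [0, 0, 0], [0, 0, 0]], travel=[[0.2, 1, 0], [0, 1, 0], [0, 0.5, 0], [0, 0, -1], [0, 0, -0.9], [0, 0, 0], [0, 0, 0]], jaw=[0, 0, 0, 0, 0, 0, 0])

```text
time: 9.4
tool_pos: [334.9, 345.8, 15.4]
tcp_rot: [180.0, 0.0, 24.0]
ft_force: [1.2, 0.3, -0.1]
finger_gap: 0.1
grip_force: 0.0
```

apply_moves(angular=[[0, 0, 0], [0, 0, 0], [0, 0, 0]], travel=[[0, 0, -0.06], [0, 0, -0.06], [0, 0, -0.0]], jaw=[0, 0, 0])

```text
time: 9.78
tool_pos: [335.1, 346.1, 10.7]
tcp_rot: [-180.0, -0.0, 24.0]
ft_force: [0.7, 0.0, 0.1]
finger_gap: 0.1
grip_force: 0.0
```

apply_moves(angular=[[0, 0, 0], [0, 0, 0], [0, 0, 0], [0, 0, 0], [0, 0, 0]], travel=[[0, 0, -0.05], [0, 0, -0.05], [0, 0, -0.05], [0, 0, -0.03], [0, 0, 0]], jaw=[0, 0, 0, 0, 0])

```text
time: 10.4
tool_pos: [334.8, 345.9, 2.9]
tcp_rot: [180.0, 0.0, 24.0]
ft_force: [-0.2, -0.2, -0.2]
finger_gap: -0.1
grip_force: 0.0
```

apply_moves(angular=[[0, 0, 0], [0, 0, 0], [0, 0, 0], [0, 0, 0]], travel=[[0, 0, -0.05], [0, 0, -0.03], [0, 0, -0.03], [0, 0, 0]], jaw=[0, 0, 0, 0])

```text
time: 10.9
tool_pos: [334.8, 345.9, -1.5]
tcp_rot: [180.0, 0.0, 24.0]
ft_force: [-0.4, -0.7, 0.2]
finger_gap: -0.1
grip_force: 0.0
```

```bash
python3 - <<'E'
from bench import r
import cv2
from h import *
S=r.snapshot("side");q=r.sense();print(q["tool_pos"],q["ft_force"])
def p(s,X): 
    c=s["R"]@np.array(X)+s["t"]; return (((c[:2]/c[2]*s["fx"]+[s["cx"],s["cy"]])-[310,210])*4).round()
for d in(0,5):print(p(S,q["tool_pos"]-[0,0,d]))
s=S["color"][:,:,::-1][210:350,310:490]
cv2.imwrite("pics/f.png",cv2.resize(s,(720,560),interpolation=cv2.INTER_CUBIC))
E
```

```text
[334.8609664  345.89251902  -1.39232071] [0.26195296 0.40991012 0.03224466]
[294. 506.]
[293. 519.]
```

View pics/f.png

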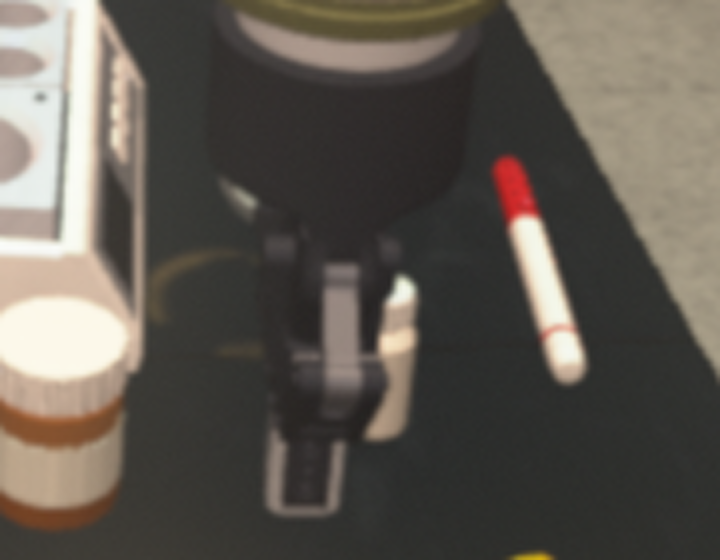

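apply_moves(angular=[[0, 0, 0], [0, 0, 0], [0, 0, 0], [0, 0, 0], [0, 0, 0]], travel=[[0, 0, -0.03], [0, 0, -0.03], [0, 0, -0.03], [0, 0, -0.03], [0, 0, 0]], jaw=[0, 0, 0, 0, 0])

```text
time: 11.58
tool_pos: [335.1, 346.2, -2.8]
tcp_rot: [180.0, 0.0, 24.0]
ft_force: [-14.9, -14.8, 42.3]
finger_gap: -0.2
grip_force: 21.5
```

```bash
python3 - <<'E'
from bench import r
from h import *
S=r.snapshot("side")
for z in (0,5,10):print(w(S,310+305/4,210+513/4,z).round(1))
print(r.sense())
E
```

```text
[330.2 349.1]
[328.6 355.1]
[327. 361.]
{'time': 11.625, 'joint_pos': array([ 3.98358827e+01,  3.87350232e+00,  1.15065672e+02, -1.03830570e-02,
        6.11134895e+01,  1.05828732e+02]), 'qd': array([-0.03596209, -0.00066533,  0.07774895,  0.06178308, -0.03553089,
       -0.01748109]), 'joint_efforts': array([-7.64170680e-01, -3.10552275e+01, -3.63978589e+01,  2.20235330e-01,
       -7.70559222e+00, -3.02356748e-03]), 'tool_pos': array([335.12269281, 346.17038632,  -2.83090764]), 'tcp_rot': array([1.79976893e+02, 4.81886873e-02, 2.40121615e+01]), 'ft_force': array([-16.20671324, -14.17278318,  43.40857825]), 'wrist_torque': array([-2.50816382,  2.7225093 , -0.02006232]), 'grip_force': 21.485547472257167, 'finger_gap': 0.10015565966539725}
```

apply_moves(angular=[[0, 0, 0], [0, 0, 0], [0, 0, 0], [0, 0, 0], [0, 0, 0], [0, 0, 0], [0, 0, 0]], travel=[[0, 0, 1], [0, 0, 1], [0, 0, 0.3], [-0.22, -0.65, 0], [0, -0.62, 0], [0, 0, 0], [0, 0, 0]], jaw=[0, 0.55, 0.55, 0.55, 0.55, 0.55, 0.55], force=30)

```text
time: 12.5
tool_pos: [326.0, 295.3, 85.5]
tcp_rot: [-180.0, 0.0, 24.0]
ft_force: [0.2, 0.3, -0.3]
finger_gap: 46.8
grip_force: 0.0
```

apply_moves(angular=[[0, 0, 0], [0, 0, 0], [0, 0, 0], [0, 0, 0], [0, 0, 0], [0, 0, 0], [0, 0, 0], [0, 0, 0]], travel=[[0, 0, -0.8], [0, 0, -0.7], [0, 0, 0], [0, 0, 0], [0, 0, 0], [0, 0, 0], [0, 0, 0], [0, 0, 0]], jaw=[0.55, 0.55, 0.55, 0.1, 0.1, 0.1, 0.1, 0.1], force=30)

```text
time: 13.5
tool_pos: [327.1, 295.9, 27.1]
tcp_rot: [-180.0, -0.1, 24.0]
ft_force: [-0.0, 1.6, 6.5]
finger_gap: 19.2
grip_force: 29.8
```

apply_moves(angular=[[0, 0, 0], [0, 0, 0], [0, 0, 0], [0, 0, 0], [0, 0, 0], [0, 0, 0], [0, 0, 0], [0, 0, 0], [0, 0, 0], [0, 0, 0]], travel=[[0, 0, 0.5], [0, 0, 1], [0, 0, 1], [0.91, -0.52, 0], [0.91, -0.52, 0], [0.91, -0.52, 0], [0.91, -0.52, 0], [0.91, -0.52, 0], [0, 0, 0], [0, 0, 0]], jaw=[0.1, 0.1, 0.1, 0.1, 0.1, 0.1, 0.1, 0.1, 0.1, 0.1])

```text
time: 14.75
tool_pos: [507.6, 191.1, 125.6]
tcp_rot: [-180.0, 0.1, 24.0]
ft_force: [0.4, -0.3, -0.6]
finger_gap: 19.6
grip_force: 29.5
```

```bash
python3 - <<'E'
from bench import r
import cv2
from h import *
S=r.snapshot("side");T=r.snapshot("top")
def p(s,X): 
    c=s["R"]@np.array(X)+s["t"]; return (((c[:2]/c[2]*s["fx"]+[s["cx"],s["cy"]])-[200,130])*4).round()
print(r.sense()["tool_pos"]);q=r.sense()["tool_pos"]
print(p(S,[508.5,190.7,62]), p(S,[508.5,190.7,q[2]-27]), p(S,[508.5,190.7,q[2]+27]))
s=S["color"][:,:,::-1][130:280,200:380]
cv2.imwrite("pics/g.png",cv2.resize(s,(720,600),interpolation=cv2.INTER_CUBIC))
E
```

```text
[507.23650004 191.65031772 125.7454213 ]
[447. 329.] [449. 242.] [452. 107.]
```

View pics/g.png

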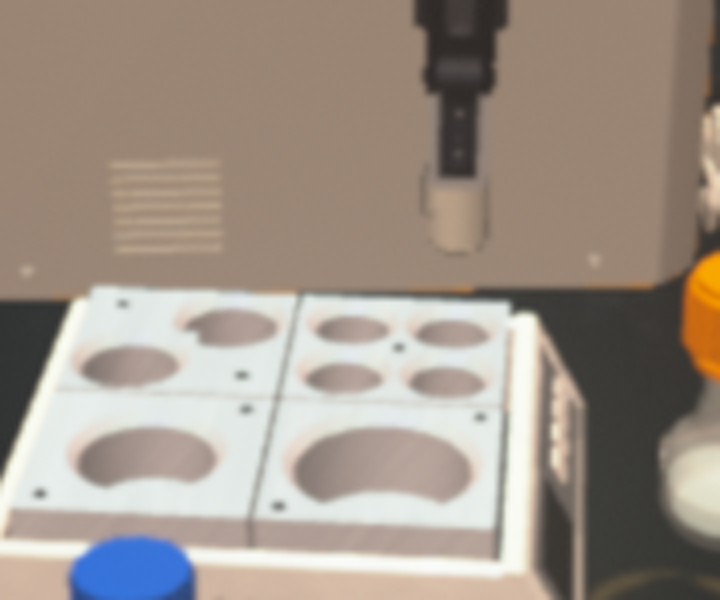

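apply_moves(angular=[[0, 0, 0], [0, 0, 0], [0, 0, 0], [0, 0, 0], [0, 0, 0], [0, 0, 0], [0, 0, 0], [0, 0, 0]], travel=[[0.06, 0.01, 0], [0, 0, -0.4], [0, 0, -0.4], [0, 0, -0.3], [0, 0, -0.2], [0, 0, -0.1], [0, 0, -0.08], [0, 0, 0]], jaw=[0.1, 0.1, 0.1, 0.1, 0.1, 0.1, 0.1, 0.1])

```text
time: 15.85
tool_pos: [510.7, 191.6, 66.8]
tcp_rot: [180.0, -0.0, 24.0]
ft_force: [0.2, -0.4, -0.8]
finger_gap: 19.6
grip_force: 29.5
```

apply_moves(angular=[[0, 0, 0], [0, 0, 0], [0, 0, 0], [0, 0, 0]], travel=[[0, 0, -0.04], [0, 0, -0.03], [0, 0, -0.02], [0, 0, 0]], jaw=[0.1, 0.1, 0.1, 0.1])

```text
time: 16.35
tool_pos: [511.4, 191.8, 64.2]
tcp_rot: [180.0, -0.1, 24.0]
ft_force: [-1.8, -0.8, 5.9]
finger_gap: 19.1
grip_force: 30.0
```

apply_moves(angular=[[0, 0, 0], [0, 0, 0], [0, 0, 0], [0, 0, 0], [0, 0, 0], [0, 0, 0], [0, 0, 0], [0, 0, 0], [0, 0, 0], [0, 0, 0], [0, 0, 0], [0, 0, 0], [0, 0, 0], [0, 0, 0]], travel=[[0, 0, 0], [0, 0, 0], [0, 0, 0], [0, 0, 0.3], [0, 0, 1], [0, 0, 0.8], [-0.52, 0.92, 0], [-0.52, 0.92, 0], [-0.52, 0.92, 0], [-0.52, 0.92, 0], [-0.52, 0.92, 0], [0, 0, -0.5], [0, 0, -0.3], [0, 0, 0]], jaw=[0.45, 0.45, 0.45, 0.45, 0.45, 0.45, 0.72, 0.72, 0.72, 0.72, 0.72, 0.72, 0.72, 0.72])

```text
time: 18.1
tool_pos: [406.0, 373.8, 113.3]
tcp_rot: [179.9, 0.2, 23.9]
ft_force: [0.3, 0.1, 0.2]
finger_gap: 61.8
grip_force: 0.0
```

apply_moves(angular=[[0, 0, 0], [0, 0, 0], [0, 0, 0], [0, 0, 0], [0, 0, 0], [0, 0, 0], [0, 0, 0], [0, 0, 0], [0, 0, 0]], travel=[[0.04, 0.05, -0.6], [0, 0, -0.8], [0, 0, -0.6], [0, 0, -0.1], [0, 0, 0], [0, 0, 0], [0, 0, 0], [0, 0, 0], [0, 0, 0]], jaw=[0.72, 0.72, 0.72, 0.72, 0.72, 0.3, 0.3, 0.3, 0.3], force=40)

```text
time: 19.23
tool_pos: [409.3, 378.3, 32.9]
tcp_rot: [-180.0, -0.2, 24.0]
ft_force: [1.8, -1.9, 6.5]
finger_gap: 41.6
grip_force: 40.1
```

apply_moves(angular=[[0, 0, 0], [0, 0, 0], [0, 0, 0], [0, 0, 0], [0, 0, 0], [0, 0, 0], [0, 0, 0], [0, 0, 0], [0, 0, 0]], travel=[[0, 0, 0.5], [0, 0, 1], [0, 0, 0.9], [0.96, -0.34, 0], [0.96, -0.34, 0], [0.96, -0.34, 0], [0.96, -0.34, 0], [0, 0, 0], [0, 0, 0]], jaw=[0.3, 0.3, 0.3, 0.3, 0.3, 0.3, 0.3, 0.3, 0.3])

```text
time: 20.35
tool_pos: [561.4, 323.3, 127.8]
tcp_rot: [-180.0, -0.0, 24.0]
ft_force: [-0.1, -0.8, -0.7]
finger_gap: 41.2
grip_force: 40.7
```

apply_moves(angular=[[0, 0, 0], [0, 0, 0], [0, 0, 0], [0, 0, 0], [0, 0, 0], [0, 0, 0]], travel=[[0.05, 0.01, 0], [0, 0, -0.4], [0, 0, -0.3], [0, 0, -0.15], [0, 0, -0.1], [0, 0, 0]], jaw=[0.3, 0.3, 0.3, 0.3, 0.3, 0.3])

```text
time: 21.1
tool_pos: [563.8, 323.5, 88.9]
tcp_rot: [180.0, 0.0, 24.0]
ft_force: [1.0, -1.0, -2.0]
finger_gap: 41.2
grip_force: 40.7
```

apply_moves(angular=[[0, 0, 0], [0, 0, 0], [0, 0, 0], [0, 0, 0], [0, 0, 0], [0, 0, 0], [0, 0, 0]], travel=[[0, 0, -0.2], [0, 0, -0.15], [0, 0, -0.06], [0, 0, -0.04], [0, 0, -0.03], [0, 0, -0.03], [0, 0, 0]], jaw=[0.3, 0.3, 0.3, 0.3, 0.3, 0.3, 0.3])

```text
time: 21.98
tool_pos: [564.2, 323.5, 69.1]
tcp_rot: [180.0, -0.1, 24.0]
ft_force: [4.8, -1.4, 3.2]
finger_gap: 41.0
grip_force: 41.2
```

apply_moves(angular=[[0, 0, 0], [0, 0, 0], [0, 0, 0]], travel=[[-0.02, 0, -0.04], [0, 0, -0.02], [0, 0, 0]], jaw=[0.3, 0.3, 0.3])

```text
time: 22.35
tool_pos: [564.6, 323.7, 68.9]
tcp_rot: [180.0, -0.2, 24.0]
ft_force: [2.2, -4.6, 14.4]
finger_gap: 41.2
grip_force: 42.2
```

apply_moves(angular=[[0, 0, 0], [0, 0, 0], [0, 0, 0], [0, 0, 0], [0, 0, 0], [0, 0, 0], [0, 0, 0], [0, 0, 0], [0, 0, 0], [0, 0, 0], [0, 0, 0], [0, 0, 0], [0, 0, 0]], travel=[[0, 0, 0.05], [0, 0, 0], [0, 0, 0], [0, 0, 0.3], [0, 0, 1], [0, 0, 1], [-0.83, -0.71, 0], [-0.83, -0.71, 0], [-0.83, -0.71, 0], [-0.83, -0.71, 0], [-0.83, -0.71, 0], [0, 0, 0], [0, 0, 0]], jaw=[0.68, 0.68, 0.68, 0.68, 0.68, 0.68, 0.8, 0.8, 0.8, 0.8, 0.8, 0.8, 0.8])

```text
time: 23.98
tool_pos: [397.8, 181.9, 161.4]
tcp_rot: [180.0, -0.1, 24.0]
ft_force: [0.1, -0.3, -0.6]
finger_gap: 68.5
grip_force: 0.0
```

```bash
python3 - <<'E'
from bench import r
import cv2
S=r.snapshot("side")["color"][:,:,::-1][150:350,180:440]
cv2.imwrite("pics/h.png",cv2.resize(S,(780,600),interpolation=cv2.INTER_CUBIC))
E
```

```text
(no output)
```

View pics/h.png

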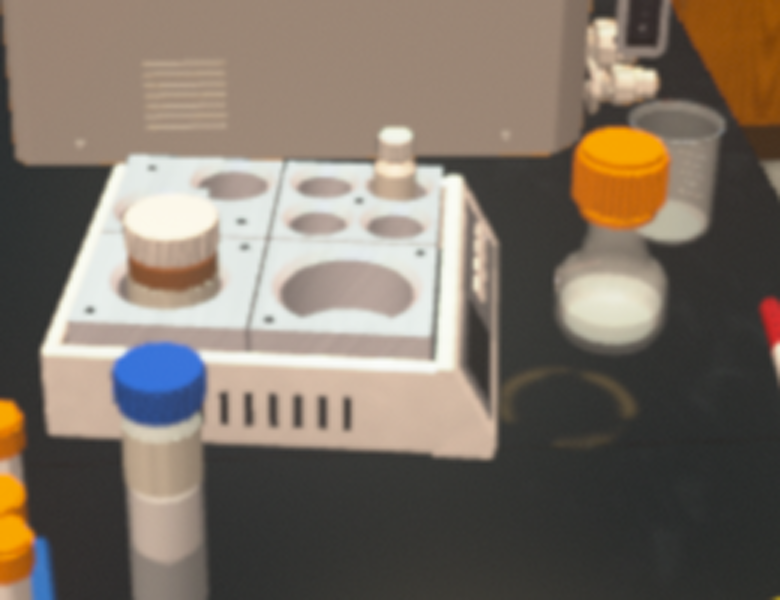

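apply_moves(angular=[[0, 0, 0], [0, 0, 0], [0, 0, 0], [0, 0, 0], [0, 0, 0], [0, 0, 0], [0, 0, 0], [0, 0, 0], [0, 0, 0]], travel=[[0, -0.03, -0.6], [0, 0, -0.8], [0, 0, -0.6], [0, 0, -0.2], [0, 0, 0], [0, 0, 0], [0, 0, 0], [0, 0, 0], [0, 0, 0]], jaw=[0.8, 0.8, 0.8, 0.8, 0.8, 0.3, 0.3, 0.3, 0.3], force=60)

```text
time: 25.15
tool_pos: [398.4, 180.5, 74.0]
tcp_rot: [180.0, -0.2, 24.0]
ft_force: [0.4, -2.4, 6.0]
finger_gap: 43.7
grip_force: 61.3
```

apply_moves(angular=[[0, 0, 0], [0, 0, 0], [0, 0, 0], [0, 0, 0], [0, 0, 0], [0, 0, 0], [0, 0, 0], [0, 0, 0]], travel=[[0, 0, 0.5], [0, 0, 1], [0, 0, 0.8], [0.75, 0.92, 0], [0.75, 0.92, 0], [0.75, 0.92, 0], [0, 0, 0], [0, 0, 0]], jaw=[0.3, 0.3, 0.3, 0.3, 0.3, 0.3, 0.3, 0.3])

```text
time: 26.15
tool_pos: [486.4, 290.5, 163.9]
tcp_rot: [180.0, 0.1, 24.0]
ft_force: [0.0, -0.3, -1.8]
finger_gap: 44.1
grip_force: 61.8
```

apply_moves(angular=[[0, 0, 0], [0, 0, 0], [0, 0, 0], [0, 0, 0], [0, 0, 0]], travel=[[0.04, 0.02, 0], [0, 0, -0.4], [0, 0, -0.3], [0, 0, -0.15], [0, 0, 0]], jaw=[0.3, 0.3, 0.3, 0.3, 0.3])

```text
time: 26.78
tool_pos: [487.9, 291.2, 129.2]
tcp_rot: [180.0, 0.1, 24.0]
ft_force: [-0.4, 0.5, -2.0]
finger_gap: 43.9
grip_force: 61.8
```

apply_moves(angular=[[0, 0, 0], [0, 0, 0], [0, 0, 0], [0, 0, 0], [0, 0, 0], [0, 0, 0], [0, 0, 0]], travel=[[0, 0, -0.25], [0, 0, -0.2], [0, 0, -0.1], [0, 0, -0.05], [0, 0, -0.03], [0, 0, -0.02], [0, 0, 0]], jaw=[0.3, 0.3, 0.3, 0.3, 0.3, 0.3, 0.3])

```text
time: 27.65
tool_pos: [488.6, 291.6, 104.4]
tcp_rot: [-180.0, -0.0, 24.0]
ft_force: [1.2, 0.7, -2.4]
finger_gap: 43.5
grip_force: 61.8
```

apply_moves(angular=[[0, 0, 0], [0, 0, 0], [0, 0, 0]], travel=[[0, 0, -0.03], [0, 0, -0.03], [0, 0, 0]], jaw=[0.3, 0.3, 0.3])

```text
time: 28.02
tool_pos: [489.8, 292.0, 104.1]
tcp_rot: [180.0, -0.2, 24.0]
ft_force: [-1.6, -2.4, 10.0]
finger_gap: 43.6
grip_force: 62.8
```

apply_moves(angular=[[0, 0, 0], [0, 0, 0], [0, 0, 0], [0, 0, 0], [0, 0, 0], [0, 0, 0], [0, 0, 0], [0, 0, 0], [0, 0, 0], [0, 0, 0], [0, 0, 0], [0, 0, 0]], travel=[[0, 0, 0.05], [0, 0, 0], [0, 0, 0], [0, 0, 0.3], [0, 0, 1], [0, 0, 0.7], [0, 1, 0], [0, 1, 0], [0, 1, 0], [0, 1, 0], [0, 0, 0], [0, 0, 0]], jaw=[0.7, 0.7, 0.7, 0.7, 0.7, 0.7, 0.65, 0.65, 0.65, 0.65, 0.65, 0.65])

```text
time: 29.52
tool_pos: [488.5, 451.3, 184.1]
tcp_rot: [180.0, 0.0, 24.0]
ft_force: [1.0, -0.7, -0.7]
finger_gap: 55.4
grip_force: 0.0
```

Down 102 mm (to 82), y +1.5.

apply_moves(angular=[[0, 0, 0], [0, 0, 0], [0, 0, 0], [0, 0, 0], [0, 0, 0], [0, 0, 0], [0, 0, 0], [0, 0, 0], [0, 0, 0]], travel=[[0, 0.04, -0.8], [0, 0, -0.9], [0, 0, -0.6], [0, 0, -0.25], [0, 0, 0], [0, 0, 0], [0, 0, 0], [0, 0, 0], [0, 0, 0]], jaw=[0.65, 0.65, 0.65, 0.65, 0.65, 0.25, 0.25, 0.25, 0.25], force=50)

```text
time: 30.65
tool_pos: [489.7, 453.8, 84.0]
tcp_rot: [-180.0, -0.2, 24.0]
ft_force: [0.2, -1.1, 6.2]
finger_gap: 32.9
grip_force: 49.7
```

apply_moves(angular=[[0, 0, 0], [0, 0, 0], [0, 0, 0], [0, 0, 0], [0, 0, 0], [0, 0, 0], [0, 0, 0], [0, 0, 0], [0, 0, 0], [0, 0, 0], [0, 0, 0], [0, 0, 0]], travel=[[0, 0, 0.5], [0, 0, 1], [0, 0, 1], [0, 0, 1], [0.4, -0.94, 0], [0.4, -0.94, 0], [0.4, -0.94, 0], [0.4, -0.94, 0], [0.4, -0.94, 0], [0.4, -0.94, 0], [0, 0, 0], [0, 0, 0]], jaw=[0.25, 0.25, 0.25, 0.25, 0.25, 0.25, 0.25, 0.25, 0.25, 0.25, 0.25, 0.25])

```text
time: 32.15
tool_pos: [584.5, 227.8, 222.8]
tcp_rot: [-180.0, -0.1, 24.0]
ft_force: [-0.7, 0.5, -0.8]
finger_gap: 32.9
grip_force: 49.7
```

apply_moves(angular=[[0, 0, 0], [0, 0, 0], [0, 0, 0], [0, 0, 0], [0, 0, 0]], travel=[[0.04, -0.03, -0.5], [0, 0, -0.6], [0, 0, -0.5], [0, 0, 0], [0, 0, 0]], jaw=[0.25, 0.25, 0.25, 0.25, 0.25])

```text
time: 32.78
tool_pos: [586.3, 226.7, 158.3]
tcp_rot: [180.0, -0.0, 24.0]
ft_force: [0.6, -1.0, 0.2]
finger_gap: 33.3
grip_force: 49.7
```

```bash
python3 - <<'E'
from bench import r
import cv2
S=r.snapshot("side")["color"][:,:,::-1][130:280,190:350]
cv2.imwrite("pics/i.png",cv2.resize(S,(640,600),interpolation=cv2.INTER_CUBIC))
from h import *
s=np.load("side0.npz")
for X in([585,225.6,62],[585,225.6,75]):
    c=s["R"]@np.array(X)+s["t"]; print((c[:2]/c[2]*s["fx"]+[s["cx"],s["cy"]]-[190,130])*4)
E
```

```text
[265.98028601 324.53969032]
[265.10512326 294.06197209]
```

View pics/i.png

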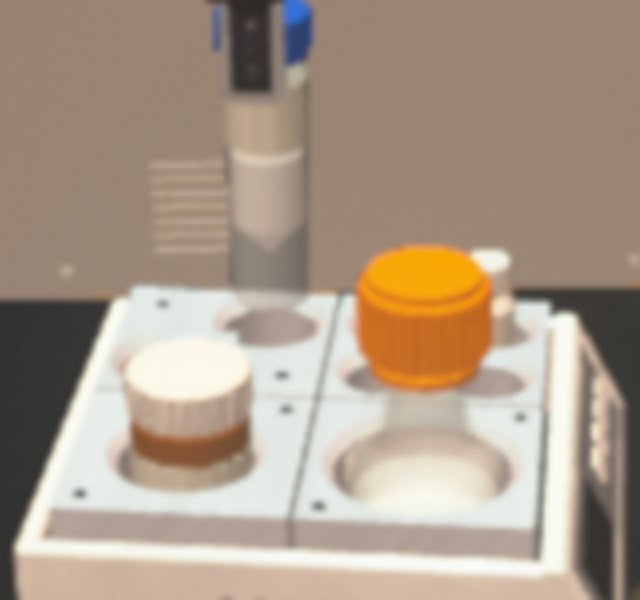

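apply_moves(angular=[[0, 0, 0], [0, 0, 0], [0, 0, 0], [0, 0, 0], [0, 0, 0]], travel=[[0, 0, -0.2], [0, 0, -0.2], [0, 0, -0.1], [0, 0, -0.1], [0, 0, 0]], jaw=[0.25, 0.25, 0.25, 0.25, 0.25])

```text
time: 33.45
tool_pos: [585.8, 226.2, 133.4]
tcp_rot: [-180.0, 0.0, 24.0]
ft_force: [0.0, -0.0, -0.7]
finger_gap: 32.9
grip_force: 49.7
```

apply_moves(angular=[[0, 0, 0], [0, 0, 0], [0, 0, 0], [0, 0, 0], [0, 0, 0], [0, 0, 0], [0, 0, 0]], travel=[[0, 0, -0.2], [0, 0, -0.2], [0, 0, -0.15], [0, 0, -0.06], [0, 0, -0.05], [0, 0, -0.03], [0, 0, 0]], jaw=[0.25, 0.25, 0.25, 0.25, 0.25, 0.25, 0.25])

```text
time: 34.33
tool_pos: [586.2, 226.4, 106.4]
tcp_rot: [180.0, -0.0, 24.0]
ft_force: [-0.3, -0.0, 0.1]
finger_gap: 32.9
grip_force: 49.7
```

apply_moves(angular=[[0, 0, 0], [0, 0, 0], [0, 0, 0]], travel=[[0, 0, -0.03], [0, 0, -0.03], [0, 0, 0]], jaw=[0.25, 0.25, 0.25])

```text
time: 34.7
tool_pos: [587.4, 226.8, 106.1]
tcp_rot: [180.0, -0.2, 24.0]
ft_force: [-1.4, -0.6, 8.9]
finger_gap: 32.6
grip_force: 50.4
```

apply_moves(angular=[[0, 0, 0], [0, 0, 0], [0, 0, 0], [0, 0, 0], [0, 0, 0], [0, 0, 0], [0, 0, 0], [0, 0, 0], [0, 0, 0], [0, 0, 0], [0, 0, 0], [0, 0, 0]], travel=[[0, 0, 0.05], [0, 0, 0], [0, 0, 0], [0, 0, 0.3], [0, 0, 1], [0, 0, 1], [0, 0, 1], [-1, 0, 0.3], [-1, 0, 0], [-1, 0, 0], [0, 0, 0], [0, 0, 0]], jaw=[0.65, 0.65, 0.65, 0.65, 0.65, 0.65, 0.65, 0.65, 0.65, 0.65, 0.65, 0.65])

```text
time: 36.2
tool_pos: [466.7, 226.5, 250.9]
tcp_rot: [180.0, -0.1, 24.0]
ft_force: [0.3, 0.2, 0.2]
finger_gap: 55.7
grip_force: 0.0
```

```bash
python3 - <<'E'
from bench import r
import cv2
S=r.snapshot("side")["color"][:,:,::-1][130:330,180:440]
cv2.imwrite("pics/j.png",cv2.resize(S,(780,600),interpolation=cv2.INTER_CUBIC))
E
```

```text
(no output)
```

View pics/j.png

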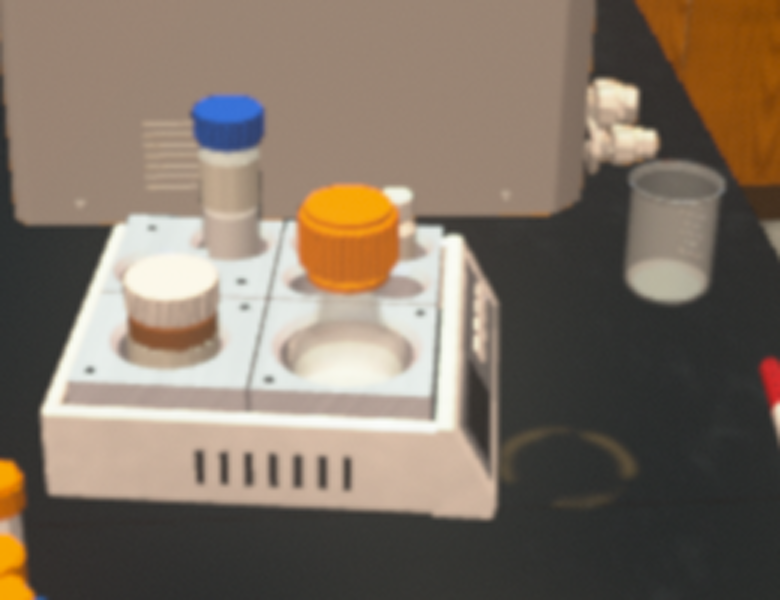

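All four vessels are seated upright in their wells, and the beaker is where it stood.

```bash
python3 -c "
from bench import r
print(r.hand_in())"
```

```text
the job is handed in; nothing more can be done
None
```

I handed the job in at about 36 s: the last picture shows the vial, tube, jar and bottle upright in their own blocks and the beaker where it stood, and each vessel met its well floor at the expected height. The hand-in returned no verdict.

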